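# Run the right garment conveyor at full speed

## Robot

A 6-joint arm with a two-finger parallel gripper is mounted at the origin on the work surface. World frame = base frame: x ahead of the robot, y to its left, z up, the work surface at z = 0. Lengths are in mm, angles in rad, forces in N, time in s.
With the tool pointing down it reaches from about 400 to 925 mm from the base axis. Payload 12.5 kg.
Tool frame: the origin (TCP) lies between the finger pads; the fingertips stand 11 mm ahead of it and the grasp point (between the pads) lies 8 mm behind it (env.tip_extent is the distance from the TCP to the fingertips, in mm); x points along the fingers, z is the direction in which the jaws open and shut, and the axes are right-handed (so a half turn about x gives the same grasp; the last joint's range is limited). The gripper opens to 95 mm and grips with 3 to 60 N. Pads are 20 mm wide; open, the fingers measure 119 mm over their backs; the gripper's body (75 mm by 180 mm) begins 59 mm behind the grasp point.
Start: joints at [-1.326, 0.491, 1.559, -0, 1.092, -0.106], TCP at [214.804, -586.945, 225.661] pointing down, gripper open.
Joint ranges: [-3.1, 3.1], [-0.84, 2.19], [0.05, 2.79], [-1.13, 4.28], [0.06, 2.93], [-2.69, 2.69]. Speed limits (rad/s): [2.22, 2.22, 2.79, 3.14, 3.14, 3.14].

## Interface

Orientations are given as [roll, pitch, yaw] about the fixed x, y, z axes, in that order (R = Rz(yaw) Ry(pitch) Rx(roll)).
In Python, from cell import status, imaging, env gives the robot as it stands. The module is installed in compiled form; this text tells all that it offers.
- The arm moves only by the tool apply_moves, never from a script. Its argument "increments" is a list of rows, each a list of 5 numbers: the closure, from 0 (fully open) to 1 (shut), then the shift along the tool's x, y, z in mm, then the turn about the tool's x in degrees. A call has 1 to 10 rows; each row shifts and turns the commanded pose from where the row before left it, along the tool's axes as they then stand; what a row does not reach is not made up. A row lasts 1/10 s, in which the tool goes at most 50 mm and 8.59 degrees, less where a joint would pass 70% of its speed; a pose out of reach is approached as far as the arm can. A call with a gripper value outside its range is refused whole. The fingers move at their own pace and stop on an object; the grip force is fixed at half the most. Time passes only in rows, so rows that do not move let the fingers close. It gives the time, the measured TCP pose, the force and the opening at its end, in the units of the state.
- status.state(): the state, without advancing time (a new reading comes with each control period).
- imaging.read_camera(name): name is "side" or "top" or "wrist"; returns a dict with "pixels" (384x512x3 uint8, red, green, blue), "fovy" (degrees; the focal length in pixels is half the picture's height over the tangent of half this angle, whatever the lens; pixels are square), "cx", "cy" (the principal point, pixels), "R" (3x3) and "t" (3): a world point X has camera coordinates R X + t. Camera axes: x right, y down, z forward; pixel columns grow to the right and rows downward; lengths in mm; the calibration is good to about 2 mm. A picture is of the moment at which its call begins. There is no depth.
- env.job_done(): hands the job in, once; it reports no verdict.
The state is a dict: "t": time; "joints": joint angles; "qvel": joint speeds; "tau": joint torques, N m; "eef_pos": TCP position; "tcp_rot": TCP orientation; "ft_force": force on the tool from outside, world axes, zero at the start; "moment": the same for the moment, N m; "opening": opening from 0.0 (shut) to 1.0 (fully open).
Only numpy, scipy, OpenCV 4.12 (cv2) and the standard library are available. Lean on these libraries where they do the work, as an engineer would, in place of code of your own. Each camera call takes 0.05 s, during which the arm holds its last target. There are 200 camera calls.

## Task

The claim tag in the white tray shows by its colour which garment conveyor must run (the tag on the black mat is from a finished order). Turn the dial of that colour clockwise, past its first two notches to the third (the broad red mark), and hold it there against its return spring: finish while still holding it. Leave the other dial, the tags and everything else on the counter alone.

Things in the scene. Friction and masses are not known exactly. Their poses are not given: they have to be found in the camera images.
- tag_orange: orange plastic claim tag, a flat plate 60 x 38 x 6 mm, loose, lying flat; origin at the centre of its underside. One tag lies in the white tray, the other on the black mat
- box_orange: control box of the orange conveyor, grey, fixed to the counter, 176 x 166 mm, 70 mm high, stripes of its colour on its front and back; origin at the centre of its underside, z up. Its dial turns about the box's vertical centre line
- scale_orange (a point): centre of the white scale disc on top of the orange box, 70 mm above the counter, axes as the box. At radius 55 mm it shows a black dot (rest), a thin and a medium black mark (notches 1 and 2) and a broad red mark (notch 3), at +0.6, +0.2, -0.2 and -0.6 rad from the box's +x, counted anticlockwise from above
- dial_orange (a joint): orange dial, rad turned clockwise seen from above: 0 at rest, notches at 0.4, 0.8 and 1.2 (third), end stop 1.23. Let go, it springs back to 0 from anywhere (return torque about 0.07 N m at rest, 0.17 N m at the third notch); each notch is a felt click of about 0.05 N m either way and does not keep the dial
- dial_orange_grip (a point): grip point of the orange dial, on its axis, 106.5 mm above the counter. The grip is an upright bar 64 mm long, 16 mm thick, its top 118.5 mm above the counter, centred on the axis, on a round skirt of radius 36 mm whose top is at 82.5 mm. x points along the bar to its pointer end (white line on top), z up; turns with the dial: x at +0.6 rad in the box's frame at rest
- tag_blue: blue plastic claim tag, a flat plate 60 x 38 x 6 mm, loose, lying flat; origin at the centre of its underside. One tag lies in the white tray, the other on the black mat
- box_blue: control box of the blue conveyor, grey, fixed to the counter, 176 x 166 mm, 70 mm high, stripes of its colour on its front and back; origin at the centre of its underside, z up. Its dial turns about the box's vertical centre line
- scale_blue (a point): centre of the white scale disc on top of the blue box, 70 mm above the counter, axes as the box. At radius 55 mm it shows a black dot (rest), a thin and a medium black mark (notches 1 and 2) and a broad red mark (notch 3), at +0.6, +0.2, -0.2 and -0.6 rad from the box's +x, counted anticlockwise from above
- dial_blue (a joint): blue dial, rad turned clockwise seen from above: 0 at rest, notches at 0.4, 0.8 and 1.2 (third), end stop 1.23. Let go, it springs back to 0 from anywhere (return torque about 0.07 N m at rest, 0.17 N m at the third notch); each notch is a felt click of about 0.05 N m either way and does not keep the dial
- dial_blue_grip (a point): grip point of the blue dial, on its axis, 106.5 mm above the counter. The grip is an upright bar 64 mm long, 16 mm thick, its top 118.5 mm above the counter, centred on the axis, on a round skirt of radius 36 mm whose top is at 82.5 mm. x points along the bar to its pointer end (white line on top), z up; turns with the dial: x at +0.6 rad in the box's frame at rest
- tray: white shallow tray 120 x 120 mm with a rim 14 mm high, fixed, for the tag of the order now being fetched; origin at the centre of its underside
- mat: black rubber mat 130 x 130 x 5 mm, fixed, for the tag of an order already handed out; origin at the centre of its underside
- cone: white thread cone on a grey foot, 66 mm across, 117 mm high, loose; origin at the centre of its underside
- stapler: red and black stapler 120 x 34 x 46 mm, loose; origin at the centre of its underside
- jar: button jar with a green cap, 60 mm across, 85 mm high, loose; origin at the centre of its underside

How it is judged:
By the outcome, as a careful person would: the job done as asked, in the order asked, and still so for the second after the job is handed in, while the arm keeps its last pose, push and grip.
It also fails if it takes over 35 s, if anything falls off the work surface, if the arm or the gripper's body presses on something with over 40 N, if the wrist force passes 120 N, or if a joint passes its speed limit or range.

## Working session

There is one attempt and no reset: what is moved stays moved. The work goes in short steps, Python scripts to look and compute and a tool call to move; the robot and the scene stay as the last step left them, time stands still between calls to the robot, and variables do not carry over. Pictures are saved under pics/ and viewed, about 8 in all and at most 12, crops included, and the job is handed in when it is done.

Besides the shell and the picture viewer there is one more tool, called by a JSON object that holds its "name" and its "arguments". apply_moves: Moves the arm, as the interface text tells. Its arguments: {"type":"object","properties":{"increments":{"type":"array"}},"required":["increments"]}

```bash
mkdir -p pics; cat > h.py <<'E'
import numpy as np, cv2, pickle
from cell import status, imaging, env
def snap(n):
    c=imaging.read_camera(n); return c
def K(c):
    f=c["pixels"].shape[0]/2/np.tan(np.radians(c["fovy"])/2); return f
def onplane(c,u,v,z):
    f=K(c); d=np.array([(u-c["cx"])/f,(v-c["cy"])/f,1]); R=np.array(c["R"]);t=np.array(c["t"])
    o=-R.T@t; w=R.T@d; return o+w*(z-o[2])/w[2]
def proj(c,X):
    p=np.array(c["R"])@np.array(X)+np.array(c["t"]); f=K(c); return p[:2]/p[2]*f+[c["cx"],c["cy"]]
def tri(obs):
    A=np.zeros((3,3));b=np.zeros(3)
    for c,u,v in obs:
        f=K(c);R=np.array(c["R"]);o=-R.T@np.array(c["t"]);w=R.T@np.array([(u-c["cx"])/f,(v-c["cy"])/f,1]);w/=np.linalg.norm(w)
        P=np.eye(3)-np.outer(w,w);A+=P;b+=P@o
    return np.linalg.solve(A,b)
E
python3 - <<'E'
from h import *
cs={n:snap(n) for n in("top","side")}
pickle.dump(cs,open("c0.pkl","wb"))
for n,c in cs.items():
    cv2.imwrite(f"pics/{n}0.png",cv2.resize(c["pixels"][:,:,::-1],(800,600),interpolation=cv2.INTER_CUBIC)); print(n,c["fovy"],c["cx"],c["cy"],-np.array(c["R"]).T@c["t"])
print(status.state())
E
```

```text
top 43.91613105154867 242.80048188707948 192.62743423253346 [ 480.47946048  -13.64385893 1129.93514288]
side 49.975208519250955 256.865060817921 189.78097301619852 [247.97420846 762.42476807 675.41830626]
{'t': 0.1, 'joints': array([-1.32560963e+00,  4.91492093e-01,  1.55943111e+00,  1.28099870e-05,
        1.09169321e+00, -1.05636673e-01]), 'qvel': array([-0.00108922,  0.00072196, -0.00084842, -0.00041973, -0.00130696,
       -0.00028507]), 'tau': array([ 3.33039141e-03, -6.13623691e+01, -2.58605361e+01,  6.94497395e-02,
        4.70244011e-02, -5.37467065e-05]), 'eef_pos': array([ 214.74270931, -586.7130382 ,  225.10997322]), 'tcp_rot': array([3.02485843, 1.56977251, 1.80487956]), 'ft_force': array([ 0.02206135,  1.15245379, -0.42098082]), 'moment': array([-0.0103446 , -0.00909124, -0.01423929]), 'opening': 0.9985700772062686}
```

View pics/top0.png

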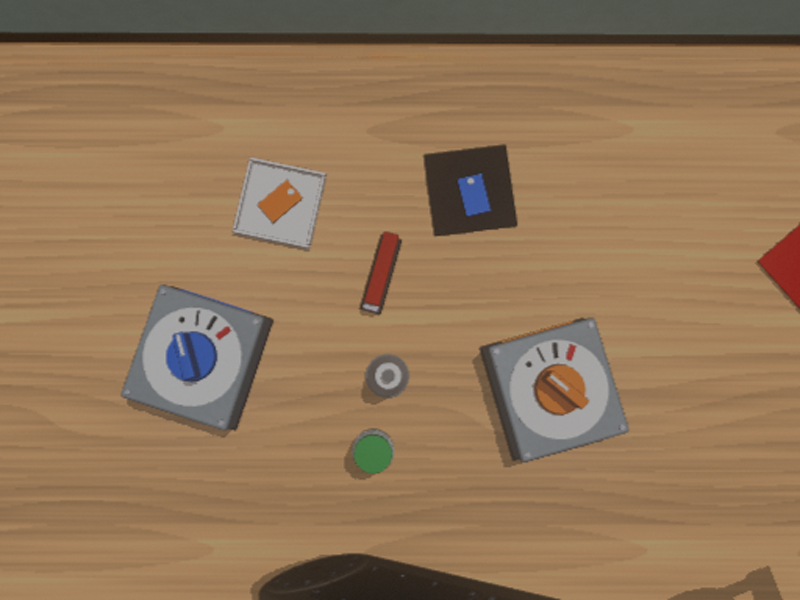

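View pics/side0.png

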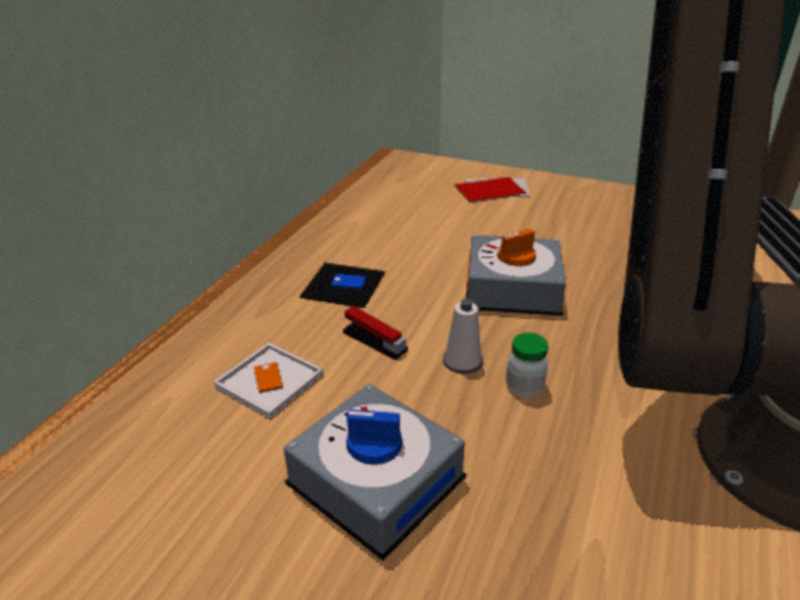

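The top view shows the orange tag in the white tray at about (280,201) and the blue tag on the mat at (474,194), so the orange dial at (560,390) is the one to turn. I'll enlarge it in both views.

```bash
python3 - <<'E'
from h import *
cs=pickle.load(open("c0.pkl","rb"))
a=cs["top"]["pixels"][195:305,300:410,::-1]; b=cs["side"]["pixels"][135:205,290:370,::-1]
cv2.imwrite("pics/crop0.png",np.hstack([cv2.resize(a,(440,440),interpolation=cv2.INTER_CUBIC),cv2.copyMakeBorder(cv2.resize(b,(360,315),interpolation=cv2.INTER_CUBIC),0,125,0,0,cv2.BORDER_CONSTANT)]))
E
```

```text
(no output)
```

View pics/crop0.png

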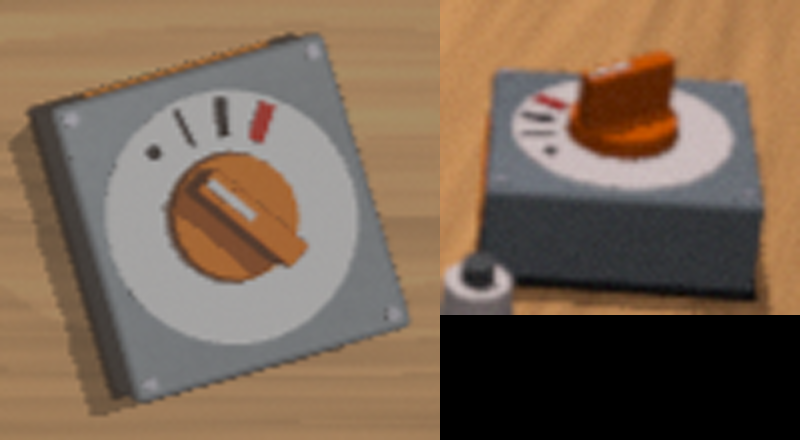

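```bash
python3 - <<'E'
from h import *
cs=pickle.load(open("c0.pkl","rb"));T=cs["top"];S=cs["side"]
t=lambda u,v:(T,300+u/4-.4,195+v/4-.4); s=lambda u,v:(S,290+u/4.5-.4,135+v/4.5-.4)
print("disc tri",tri([t(231.5,217),s(623,131)]))
c=onplane(*t(231.5,217),70);print("disc plane",c)
for n,p in dict(dot=(153,152),n1=(185,127),n2=(222,116),red=(262,121)).items():
    q=onplane(*t(*p),70)-c; print(n,np.hypot(*q[:2]),np.arctan2(q[1],q[0]))
P=[onplane(*t(*p),70) for p in [(70,120),(312,50),(394,315),(150,385)]]
print([p.round(1) for p in P],np.mean(P,0))
for a,b in((0,3),(1,2),(0,1),(3,2)): d=P[a]-P[b];print(np.hypot(*d[:2]),np.arctan2(d[1],d[0]))
a=onplane(*t(205,180),118.5);b=onplane(*t(258,218),118.5);print("line",a,b,np.arctan2(*(a-b)[[1,0]]))
print("dot tri",tri([t(153,152),s(550,150)]),"red tri",tri([t(262,121),s(550,102)]))
for k in (-.6,0,.6): pass
E
```

```text
disc tri [ 336.2210028  -248.84128528  139.14647941]
disc plane [ 462.22415432 -269.56338175   70.        ]
dot 55.74492343448067 0.8753169249323507
n1 55.4444989603337 0.4631541771413475
n2 55.90419129716167 0.07299918001484205
red 56.03992666097987 -0.3289767751852252
[array([ 515.6, -180.9,   70. ]), array([ 554.9, -316.5,   70. ]), array([ 408.9, -357.9,   70. ]), array([ 370.7, -222.9,   70. ])] [ 462.48464866 -269.54698694   70.        ]
150.85497931112718 0.28182064034362886
151.74796403032244 0.27613671469471757
141.14281446244632 1.8530555241351498
140.2827287347595 1.8467100452839387
line [ 482.45651385 -244.25681443  118.5       ] [ 462.56784477 -271.83149025  118.5       ] 0.9459401699618859
dot tri [ 370.77712773 -210.05444469  141.99979385] red tri [ 381.65942478 -264.66206198  145.66368546]
```

```bash
python3 - <<'E'
from h import *
cs=pickle.load(open("c0.pkl","rb"));T=cs["top"];S=cs["side"]
t=lambda u,v:(T,300+u/4-.4,195+v/4-.4); s=lambda u,v:(S,290+(u-440)/4.5-.4,135+v/4.5-.4)
print("disc",tri([t(231.5,217),s(623,131)]),"dot",tri([t(153,152),s(550,150)]),"red",tri([t(262,121),s(550,102)]))
print("bar far end",tri([t(307,242),s(668,55)]),"line start",tri([t(205,180),s(595,74)]))
print([proj(T,[462,-269.5,106.5]),proj(S,[462,-269.5,106.5])])
from scipy.spatial.transform import Rotation as R
st=status.state();print(R.from_euler("xyz",st["tcp_rot"]).as_matrix().round(3),st["eef_pos"],st["t"])
E
```

```text
disc [ 463.22048717 -269.27694707   70.05358951] dot [ 499.02330656 -226.16592625   71.40312891] red [ 516.75580347 -287.07873775   70.57375373]
bar far end [ 448.41939195 -299.182174    113.48823767] line start [ 481.35304339 -244.08122033  120.60027367]
[array([361.57887049, 249.26162489]), array([332.2496911 , 152.69107999])]
[[-0.     0.939  0.344]
 [ 0.001  0.344 -0.939]
 [-1.     0.    -0.001]] [ 214.74270931 -586.7130382   225.10997322] 0.1
```

Heights check out: disc 70, bar top about 119. The dial axis is at (462.5, −269.5) and the box yaw is 0.275, so the bar yaw is 0.875 at rest. Next I move above the dial.

{"name": "apply_moves", "arguments": {"increments": [[0,0,34.2,-21.3,0],[0,0,34.2,-21.3,0],[0,0,34.2,-21.3,0],[0,0,34.2,-21.3,0],[0,0,34.2,-21.3,0],[0,0,34.2,-21.3,0],[0,0,34.2,-21.3,0],[0,0,34.2,-21.3,0],[0,0,34.2,-21.3,0],[0,0,34.2,-21.3,0]]}}

```text
t: 1.1
eef_pos: [463.5, -267.9, 225.5]
tcp_rot: [-2.361, 1.571, 2.702]
ft_force: [-0.4, 0.1, -0.3]
opening: 1.0
```

{"name": "apply_moves", "arguments": {"increments": [[0,0,0,0,-6],[0,0,0,0,-6],[0,0,0,0,-6],[0,0,0,0,-6],[0,0,0,0,-6],[0,0,0,0,0],[0,0,0,0,0]]}}

```text
t: 1.8
eef_pos: [462.7, -269.3, 225.5]
tcp_rot: [-2.84, 1.571, 2.743]
ft_force: [-0.4, -0.8, -0.8]
opening: 0.999
```

```bash
python3 - <<'E'
from h import *
from scipy.spatial.transform import Rotation as R
c=snap("wrist");pickle.dump(c,open("w1.pkl","wb"))
cv2.imwrite("pics/w1.png",cv2.resize(c["pixels"][:,:,::-1],(800,600),interpolation=cv2.INTER_CUBIC))
st=status.state();M=R.from_euler("xyz",st["tcp_rot"]).as_matrix();print(M.round(3),st["eef_pos"],st["t"],st["joints"],"yang",np.arctan2(M[1,1],M[0,1]))
# predicted pixels (800 scale)
a=np.array([462.5,-269.5]);
for n,r,th,z in [("axis",0,0,118.5),("ptr",32,.875,118.5),("tail",-32,.875,118.5),("dot",55,.875,70),("red",55,-.325,70)]:
    print(n,(proj(c,[*(a+r*np.array([np.cos(th),np.sin(th)])),z])+.5)*800/512)
E
```

```text
[[-0.     0.644  0.765]
 [ 0.     0.765 -0.644]
 [-1.    -0.    -0.   ]] [ 462.73049984 -269.3571188   225.49854642] 1.85 [-6.50529904e-01  3.64309981e-01  1.77818837e+00 -5.03954474e-05
  9.99302558e-01  4.87371312e-02] yang 0.8715565600206219
axis [395.17416144 311.730156  ]
ptr [395.00989988 259.85500203]
tail [395.32765965 360.20615682]
dot [394.84266656 212.44148199]
red [468.50327243 263.35678026]
```

View pics/w1.png

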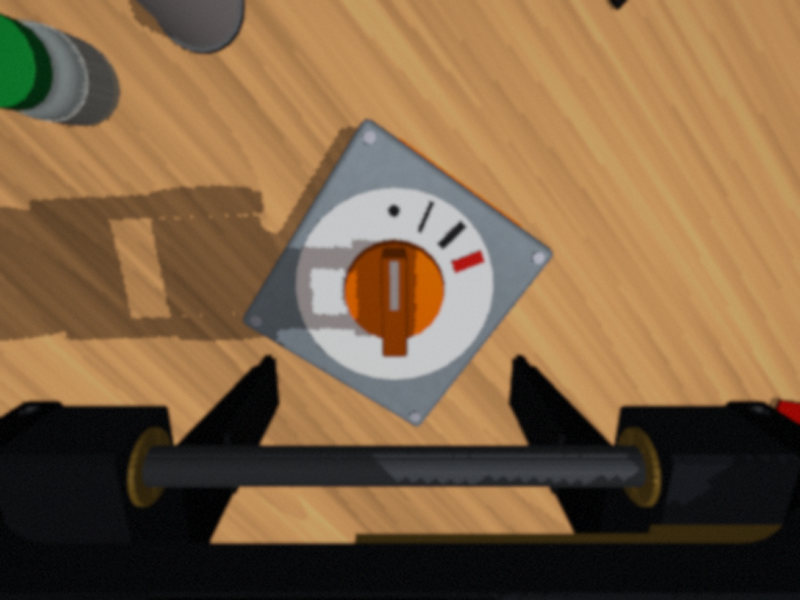

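The wrist picture agrees with the prediction: dot at (394,211), red mark at (468,262), bar vertical in the picture at column 395, tail at row 355. Next I descend to TCP z≈98.5 and grip.

{"name": "apply_moves", "arguments": {"increments": [[0,30,0,0,0],[0,30,0,0,0],[0,30,0,0,0],[0,25,0,0,0],[0,12,0,0,0],[0,0,0,0,0],[0,0,0,0,0]]}}

```text
t: 2.55
eef_pos: [463.1, -269.7, 99.3]
tcp_rot: [-0.042, 1.57, -0.739]
ft_force: [0.4, -0.1, 0.3]
opening: 1.005
```

{"name": "apply_moves", "arguments": {"increments": [[1,0,0,0,0],[1,0,0,0,0],[1,0,0,0,0],[1,0,0,0,0],[1,0,0,0,0],[1,0,0,0,0],[1,0,0,0,0],[1,0,0,0,0]]}}

```text
t: 3.35
eef_pos: [462.8, -269.4, 98.6]
tcp_rot: [-1.393, 1.571, -2.09]
ft_force: [0.5, 0.3, -0.1]
opening: 0.385
```

```bash
python3 - <<'E'
from h import *
print({k:np.round(v,3) for k,v in status.state().items()})
E
```

```text
{'t': np.float64(3.35), 'joints': array([-0.651,  0.535,  1.906, -0.   ,  0.701,  0.046]), 'qvel': array([-0.001,  0.001, -0.   , -0.   , -0.   ,  0.   ]), 'tau': array([ 1.0000e-03, -5.5724e+01, -1.7389e+01,  5.4000e-02,  3.3000e-02,
        0.0000e+00]), 'eef_pos': array([ 462.752, -269.4  ,   98.616]), 'tcp_rot': array([-1.393,  1.571, -2.09 ]), 'ft_force': array([ 0.533,  0.254, -0.128]), 'moment': array([-0.053, -0.054, -0.005]), 'opening': np.float64(0.385)}
```

Still closing; wait.

{"name": "apply_moves", "arguments": {"increments": [[1,0,0,0,0],[1,0,0,0,0],[1,0,0,0,0],[1,0,0,0,0],[1,0,0,0,0],[1,0,0,0,0]]}}

```text
t: 3.95
eef_pos: [462.9, -269.5, 98.6]
tcp_rot: [-0.197, 1.57, -0.893]
ft_force: [0.7, -1.4, -1.4]
opening: 0.165
```

{"name": "apply_moves", "arguments": {"increments": [[1,0,0,0,0],[1,0,0,0,0],[1,0,0,0,0]]}}

```text
t: 4.25
eef_pos: [462.9, -269.5, 98.6]
tcp_rot: [-0.138, 1.571, -0.834]
ft_force: [1.3, -1.0, -2.1]
opening: 0.164
```

The opening is 15.6 mm and steady, so the bar is gripped with little side force. Turning clockwise (+ about tool x, which points down).

{"name": "apply_moves", "arguments": {"increments": [[1,0,0,0,4],[1,0,0,0,6],[1,0,0,0,6],[1,0,0,0,6],[1,0,0,0,6],[1,0,0,0,6],[1,0,0,0,6],[1,0,0,0,6],[1,0,0,0,6],[1,0,0,0,6]]}}

```text
t: 5.25
eef_pos: [462.5, -268.6, 98.6]
tcp_rot: [-2.387, 1.569, 2.183]
ft_force: [1.1, 5.4, 1.9]
opening: 0.17
```

{"name": "apply_moves", "arguments": {"increments": [[1,0,0,0,5],[1,0,0,0,4],[1,0,0,0,2],[1,0,0,0,0],[1,0,0,0,0],[1,0,0,0,0]]}}

```text
t: 5.85
eef_pos: [462.5, -268.4, 98.6]
tcp_rot: [-2.288, 1.569, 2.095]
ft_force: [1.1, 5.9, 1.8]
opening: 0.163
```

```bash
python3 - <<'E'
from h import *
from scipy.spatial.transform import Rotation as R
cs={n:snap(n) for n in("wrist","top","side")}
st=status.state();M=R.from_euler("xyz",st["tcp_rot"]).as_matrix();print({k:np.round(v,3) for k,v in st.items()},"yang",np.arctan2(M[1,1],M[0,1]), "target",-.327)
w=cv2.resize(cs["wrist"]["pixels"][:,:,::-1],(440,330),interpolation=cv2.INTER_CUBIC)
w=cv2.resize(cs["wrist"]["pixels"][140:380,130:370,::-1],(400,400),interpolation=cv2.INTER_CUBIC)
b=cv2.resize(cs["side"]["pixels"][125:205,290:370,::-1],(400,400),interpolation=cv2.INTER_CUBIC)
cv2.imwrite("pics/e1.png",np.hstack([w,b]));cv2.imwrite("pics/e1w.png",cs["wrist"]["pixels"][:,:,::-1]);pickle.dump(cs,open("c1.pkl","wb"))
E
```

```text
{'t': np.float64(6.0), 'joints': array([-6.500e-01,  5.350e-01,  1.906e+00,  1.000e-03,  7.020e-01,
        1.250e+00]), 'qvel': array([ 0.001,  0.   ,  0.   , -0.001, -0.   , -0.001]), 'tau': array([ -3.243, -55.085, -18.441,  -0.788,  -0.595,   0.17 ]), 'eef_pos': array([ 462.485, -268.37 ,   98.607]), 'tcp_rot': array([-2.269,  1.569,  2.113]), 'ft_force': array([ 0.428,  7.167, -0.077]), 'moment': array([ 1.057, -0.341,  0.142]), 'opening': np.float64(0.167)} yang -0.3297730974037481 target -0.327
```

View pics/e1.png

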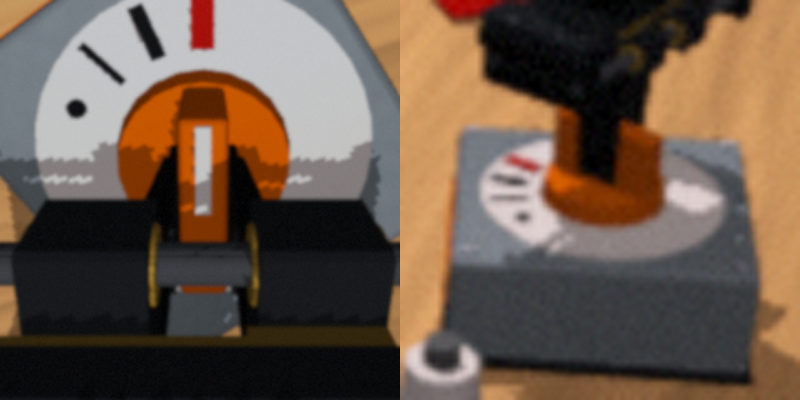

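View pics/e1w.png

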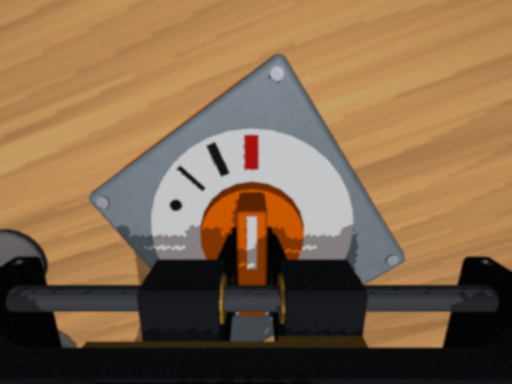

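The red mark (column 251) and the pointer line (251–252) line up, and the bar is square in the pads. I'll hold briefly to check for creep and fit the angles numerically.

{"name": "apply_moves", "arguments": {"increments": [[1,0,0,0,0],[1,0,0,0,0],[1,0,0,0,0],[1,0,0,0,0],[1,0,0,0,0],[1,0,0,0,0],[1,0,0,0,0],[1,0,0,0,0],[1,0,0,0,0],[1,0,0,0,0]]}}

```text
t: 7.0
eef_pos: [462.5, -268.4, 98.6]
tcp_rot: [-2.286, 1.569, 2.096]
ft_force: [2.0, 5.4, 1.9]
opening: 0.167
```

```bash
python3 - <<'E'
from h import *
from scipy.spatial.transform import Rotation as R
c=snap("wrist");im=c["pixels"].astype(int)
st=status.state();M=R.from_euler("xyz",st["tcp_rot"]).as_matrix();print(st["t"],st["eef_pos"],st["ft_force"],st["moment"],st["tau"][5],st["opening"],"yang",np.arctan2(M[1,1],M[0,1]))
def ang(p): 
    return np.arctan2(p[1],p[0])
# white line on bar top: rows 218-265, cols 240-264
def cen(r0,r1,c0,c1,f):
    m=f(im[r0:r1,c0:c1]);v,u=np.nonzero(m);return u.mean()+c0,v.mean()+r0,len(u)
wh=lambda q:(q.min(2)>140)
red=lambda q:(q[...,0]>130)&(q[...,1]<70)&(q[...,2]<80)
a=cen(216,238,242,262,wh);b=cen(245,268,242,262,wh);r=cen(130,172,235,270,red);print(a,b,r)
p=onplane(c,*a[:2],118.5);q=onplane(c,*b[:2],118.5);print("line ang",ang(p-q),p,q)
x=onplane(c,*r[:2],70);print("red ang",ang(x-np.array([462.5,-269.5,70])),x)
d=cen(198,212,168,184,lambda q:q.max(2)<90);x=onplane(c,*d[:2],70);print("dot ang",ang(x-np.array([462.5,-269.5,70])),x)
E
```

```text
7.05 [ 462.50890268 -268.38698084   98.60850332] [2.16787378 6.35813597 1.5015713 ] [ 1.0842507  -0.33417411  0.18733973] 0.1704870443791151 0.1661588528017873 yang -0.3297608592620957
(np.float64(251.0909090909091), np.float64(226.6010101010101), 198) (np.float64(250.52054794520546), np.float64(255.31506849315068), 73) (np.float64(250.9713603818616), np.float64(152.01909307875894), 419)
line ang -0.34885548274556155 [ 485.84410934 -276.02341588  118.5       ] [ 470.44546375 -270.42243547  118.5       ]
red ang -0.30077736957561185 [ 515.17663452 -285.83967096   70.        ]
dot ang 0.8852216366190947 [ 498.10552396 -225.96838762   70.        ]
```

```bash
python3 -c "
from cell import env
print(env.job_done())"
```

```text
the job is handed in; nothing more can be done
None
```

The orange tag is in the white tray, so I turned the orange dial clockwise about 1.2 rad to the third (red) notch. I handed the job in at about 7 s with the gripper still holding it there. The arm touched nothing else on the counter.

**Last checks:**
- **Grip:** the opening was steady at about 16 mm, which matches the bar. There was no creep over 1 s of holding.
- **Position:** the tool yaw was −0.330 rad against a target of −0.327. The pointer line and the red mark were in the same wrist-picture column (251).
- **Torque:** the last joint carried 0.17 N m, which matches the return spring at notch 3, so the dial did not seem to be pressed against the end stop. The side force was about 7 N.

**Small disagreement:** angles fitted from the last wrist picture were −0.35 rad for the pointer line, −0.30 for the red mark and 0.885 for the rest dot. They put the dial between about 1.20 and 1.25 rad. I put this down to calibration and pixel error and trusted the torque and the tool yaw instead.

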